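# Tuck a counting tray under the stage clips and hold it flat

### The job

Pick up the white counting tray, set it level on the black plate of the raised microscope stage in front of the two steel stage clips, and slide the tongue edge first under both clips until it meets the two clip posts; do not pry the clips up, let them ride up only about as far as the tongue needs. Leave everything else on the bench where it is. Finish while still holding the tray: the program ends with the gripper on the tray, pressing it firmly and flat onto the stage plate, neither letting go nor backing off.

Things in the scene. Friction and masses are not known exactly. Their poses are not given: they have to be found in the camera images.
- tray: Loose white counting tray, 0.08 to 0.17 kg. Base plate 132 (x) x 56 (y) x 3 mm; on its rear an open chamber 76 x 56 mm, 18 mm high over all, grippable from above across its long outer walls (56 mm apart). The bare plate ahead is the tongue, 56 mm long, last 6 mm bevelled. Origin: underside, below the chamber's centre. x to the tongue, z up. Starts left or right of the stage, tongue away from the robot.
- tray_edge (a point): Middle of the tongue's leading edge, on the underside of the tray (tray x = +94 mm, y = 0, z = 0); axes as the tray's.
- stage: Fixed microscope stage base: white housing 250 (x) x 190 (y) mm with a level black top plate 240 x 180 mm, surface 50 mm above the bench. Origin: on the bench below its middle. x points to its back, where the clips are, roughly away from the robot. Two clip posts (12 mm diameter, dark thumb nuts, 23 mm high over the plate) stand at x = +100 mm, y = +16 and -16 mm.
- stage_plate: The black top plate of the stage. Origin: middle of its upper surface, 50 mm above the bench; axes as the stage's. A flush white frosted disc, 95 mm across, marks its middle; with the tray home the chamber stands over the disc. Backed by glass: never load it with more than 60 N.
- stage_stop (a point): Point on the plate's upper surface midway between the front faces of the two posts (stage x = +94 mm, y = 0), where the middle of the tongue's edge comes when the tray is home; axes as the stage's. The posts are the only stop.
- clip_left (a joint): Spring clip at stage y = +16 mm: angle in rad, 0 at rest, grows when lifted. Steel strip 10 mm wide, 2 mm thick: from the post down to a bend 36 mm ahead of the post's axis and 1 mm above the plate, then a smooth toe turned up 25 degrees to 55 mm from the axis, its tip's underside 10 mm above the plate: the mouth. On the tongue it reads about 0.06 and presses 1 N; over 0.20 is prying.
- clip_right (a joint): The same clip at stage y = -16 mm, same values.
- clip_left_toe (a point): Underside of the tip of the left clip's toe, at rest at stage x = +45 mm, y = +16 mm, 10 mm above the plate.
- clip_right_toe (a point): Underside of the tip of the right clip's toe, at rest at stage x = +45 mm, y = -16 mm, 10 mm above the plate.
- flask_a: Bystander: conical glass flask, 82 mm across the foot, 134 mm high, on the other side of the stage from the tray. Origin under its centre.
- flask_b: Bystander: smaller conical glass flask, 70 mm across, 114 mm high, left behind. Origin under its centre.
- beaker: Bystander: glass beaker, 66 mm across, 85 mm high, right behind. Origin under its centre.
- bottle: Bystander: brown glass bottle, 60 mm across, 150 mm high, far right. Origin under its centre.
- dish: Bystander: closed glass petri dish, 64 mm across, 16 mm high, right in front near the robot. Origin under its centre.
- forceps: Bystander: steel forceps, 115 mm long, lying left in front near the robot. Origin under the middle.
- carton: Bystander: small carton 55 x 85 x 35 mm behind the stage, left. Origin under its centre.
- slide_box: Bystander: grey slide box 87 x 97 x 33 mm behind the stage, right. Origin under its centre.
Things that resemble listed ones, but are neither listed nor needed, are in the scene too. Of the things that look like the tray, the smallest one is meant.

How it is judged:
By the outcome, as a careful person would: the job done as asked, in the order asked, and still so for the second after the job is handed in, while the arm keeps its last pose, push and grip.
It also fails if it takes over 43 s, if anything falls off the work surface, if the arm or the gripper's body presses on something with over 40 N, if the wrist force passes 120 N, or if a joint passes its speed limit or range.

### The arm

A 7-joint arm with a two-finger parallel gripper is mounted at the origin on the work surface. World frame = base frame: x ahead of the robot, y to its left, z up, the work surface at z = 0. Lengths are in mm, angles in rad, forces in N, time in s.
With the tool pointing down it reaches from about 425 to 875 mm from the base axis. Payload 4.7 kg.
Tool frame: the origin (TCP) lies midway between the tips of the shut fingers; the grasp point (between the pads) lies 19 mm behind it; z points along the fingers, x is the direction in which the jaws open and shut, and the axes are right-handed (so a half turn about z gives the same grasp; the last joint's range is limited). The gripper opens to 85 mm and grips with 20 to 120 N. Pads are 22 mm wide; open, the fingers measure 114 mm over their backs; the gripper's body (76 mm by 85 mm) begins 54 mm behind the grasp point. The pads swing forward as they close: fully open they stand 13 mm farther back than shut.
Start: joints at [-1.206, 0.321, -0.07, 1.45, 0.023, 1.371, -0.057], TCP at [223.399, 610.424, 231.349] pointing down, gripper open.
Joint ranges: [-2.86, 2.86], [-0.3, 2.09], [-1.38, 1.24], [0.06, 2.45], [-1.56, 4.7], [0.09, 2.05], [-2.69, 2.69]. Speed limits (rad/s): [2.57, 2.57, 3.14, 3.14, 3.14, 3.14, 3.14].

### API

Orientations are given as a unit quaternion [w, x, y, z].
In Python, from bench import arm gives the robot as it stands.
- The arm moves only by the tool apply_moves, never from a script. Its arguments are lists of equal length, an entry for each row: "slide": the shift along the tool's x, y, z in mm, a list of three; "spin": the turn about the tool's z in rad. A call has 1 to 5 rows; each row is the pose to reach, as a shift and turn from the pose commanded when the call began, along the tool's axes at that moment; what a row does not reach only later rows make up. A row lasts 1/10 s, in which the tool goes at most 50 mm and 8.59 degrees, less where a joint would pass 70% of its speed; a pose out of reach is approached as far as the arm can. A call with a gripper value outside its range is refused whole. "jaw" is the closure, from 0 (fully open) to 1 (shut), set as the call begins (left out, the last holds). The fingers move at their own pace and stop on an object; the grip force is fixed at half the most. Time passes only in rows, so rows that repeat a pose let the fingers close. It gives the time, the measured TCP pose, the force and the opening at its end, in the units of the state.
- arm.state(): the state, without advancing time (a new reading comes with each control period).
- arm.read_camera(name): name is "scene" or "top"; returns the picture (400x640x3 uint8, red, green, blue); there is no depth.
- arm.calibration(name): a dict with "camera_matrix" (3x3 intrinsics, pixels), "rvec" (rotation vector, rad) and "tvec" (3), from world to camera coordinates, as OpenCV has them. Camera axes: x right, y down, z forward; pixel columns grow to the right and rows downward; lengths in mm; the calibration is good to about 2 mm. A picture is of the moment at which its call begins. calibration takes no time and is no camera call.
- arm.job_done(): hands the job in, once; it reports no verdict.
Trained networks look in the newest picture that a camera, given by its name, has taken for a name from the list of things; names that differ only in an ending like _2 or _b are one class to them, and where a whole thing is asked for, a point or a joint stands for the part that bears it (a point fixed in the world has none). Each returns a list of dicts, best first, with "confidence" (0 to 1); they miss things now and then, are a little off and sometimes report something else, mostly with a low value. They report only what shows in the picture. A call takes as long as a camera call. They do not tell look-alikes from the thing itself.
- arm.spot_in(camera, label): "rect" ([left, top, right, bottom] in pixels, round what is visible of it).
The state is a dict: "t": time; "joint_positions": joint angles; "qd": joint speeds; "joint_efforts": joint torques, N m; "tool_pos": TCP position; "orientation": TCP orientation; "contact_force": force on the tool from outside, world axes, zero at the start; "torque": the same for the moment, N m; "grip_width": finger opening in mm.
Only numpy, scipy, OpenCV 4.12 (cv2) and the standard library are available. Lean on these libraries where they do the work, as an engineer would, in place of code of your own. Each camera call takes 0.05 s, during which the arm holds its last target.

## Working session

There is one attempt and no reset: what is moved stays moved. The work goes in short steps, Python scripts to look and compute and a tool call to move; the robot and the scene stay as the last step left them, time stands still between calls to the robot, and variables do not carry over. Pictures are saved under pics/ and viewed, and the job is handed in when it is done.

Besides the shell and the picture viewer there is one more tool, called after "Call:" as name(argument=value, ...), one argument or row to a line, values as JSON. apply_moves: Moves the arm, as the interface text tells. Its arguments: {"type":"object","properties":{"slide":{"type":"array","items":{"type":"array","items":{"type":"number"}}},"spin":{"type":"array","items":{"type":"number"}},"jaw":{"type":"number"}},"required":["slide","spin"]}

```bash
mkdir -p pics; ls; cat > h.py <<'E'
import numpy as np,cv2
from bench import arm
def cal(n):
    c=arm.calibration(n);return np.array(c["camera_matrix"],float),np.array(c["rvec"],float),np.array(c["tvec"],float)
def ray(n,uv,z):
    K,r,t=cal(n);R=cv2.Rodrigues(r)[0];C=-R.T@t.reshape(3)
    d=R.T@np.linalg.inv(K)@np.array([uv[0],uv[1],1.])
    return C+d*(z-C[2])/d[2]
def proj(n,P):
    K,r,t=cal(n);return cv2.projectPoints(np.array(P,float).reshape(-1,1,3),r,t,K,None)[0].reshape(-1,2)
def save(n,f,crop=None,s=1):
    im=arm.read_camera(n)[:,:,::-1].copy()
    if crop: l,t,r,b=crop; im=im[t:b,l:r]
    if s!=1: im=cv2.resize(im,None,fx=s,fy=s,interpolation=cv2.INTER_CUBIC)
    cv2.imwrite("pics/"+f,im)
E
python3 - <<'E'
from h import *
for n in("scene","top"):
    save(n,n+"0.png")
    K,r,t=cal(n);print(n,K.tolist(),(-cv2.Rodrigues(r)[0].T@t.reshape(3)).round())
    for l in("tray","stage_plate","clip_left","clip_right"):
        print(l,[(np.round(d["rect"]).tolist(),round(d["confidence"],2)) for d in arm.spot_in(n,l)])
print(arm.state())
E
```

```text
pics
scene [[448.0527311275932, 0.0, 319.3948672642676], [0.0, 448.0527311275932, 195.47722770805214], [0.0, 0.0, 1.0]] [1644.    7. 1101.]
tray [([424.0, 190.0, 478.0, 225.0], 0.96), ([388.0, 190.0, 406.0, 220.0], 0.8), ([404.0, 149.0, 430.0, 187.0], 0.7)]
stage_plate [([270.0, 182.0, 323.0, 236.0], 0.87)]
clip_left []
clip_right []
top [[377.7191534702863, 0.0, 324.3952027439266], [0.0, 377.7191534702863, 194.46439247626367], [0.0, 0.0, 1.0]] [ 413.   14. 1119.]
tray [([219.0, 189.0, 244.0, 231.0], 0.83), ([132.0, 182.0, 200.0, 237.0], 0.81), ([182.0, 250.0, 215.0, 315.0], 0.79)]
stage_plate [([315.0, 145.0, 389.0, 230.0], 0.61), ([318.0, 140.0, 389.0, 235.0], 0.5), ([198.0, 127.0, 227.0, 155.0], 0.2)]
clip_left [([477.0, 141.0, 513.0, 169.0], 0.23)]
clip_right [([355.0, 154.0, 360.0, 171.0], 0.52)]
{'t': 0.5, 'joint_positions': array([-1.2058759 ,  0.32103348, -0.07009125,  1.45054607,  0.02261247,
        1.37076314, -0.05692423]), 'qd': array([ 1.35800260e-03, -1.21550303e-03,  7.51893732e-04, -2.49072770e-04,
        2.60032238e-04,  7.36604673e-06,  1.26890794e-03]), 'joint_efforts': array([-2.87430828e-05, -4.92893171e+01, -3.80787682e-01, -3.14264238e+01,
        1.33290858e-02,  2.32710576e-03,  2.51188646e-05]), 'tool_pos': array([223.42039004, 610.40753165, 231.30354339]), 'orientation': array([1.31226652e-05, 8.19657788e-01, 5.72853480e-01, 3.25213043e-05]), 'contact_force': array([0.38047495, 0.27636887, 0.22637328]), 'torque': array([-0.0393332 ,  0.04034754, -0.00104774]), 'grip_width': 85.58074092442881}
```

View pics/scene0.png

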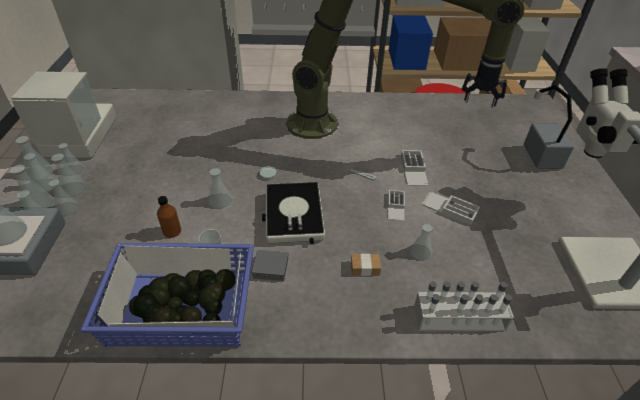

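View pics/top0.png

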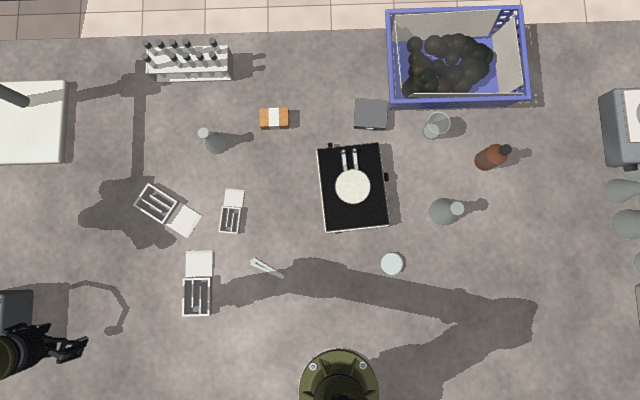

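```bash
python3 - <<'E'
from h import *
im=cv2.imread("pics/top0.png")
cv2.imwrite("pics/c1.png",cv2.resize(im[120:320,120:400],None,fx=2.8,fy=2.8,interpolation=cv2.INTER_CUBIC))
for r in ([219,189,244,231],[132,182,200,237],[182,250,215,315]):
    print(ray("top",r[:2],3).round(),ray("top",r[2:],3).round())
E
```

```text
[579. 338.   3.] [451. 263.   3.]
[607. 600.   3.] [437. 393.   3.]
[401. 445.   3.] [213. 346.   3.]
```

View pics/c1.png

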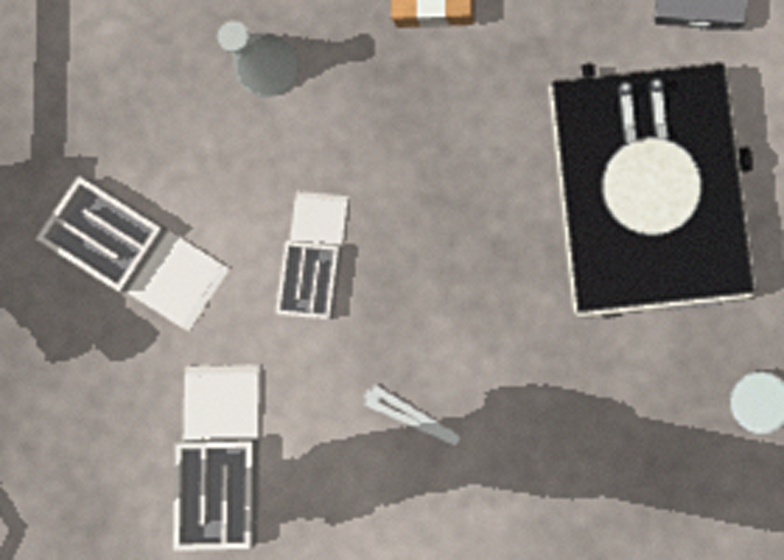

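Three tray-like things appear in the top image: A (166,210), about 200 mm long; B (231,210), about 132 x 56 mm; C (198,283), about 185 mm long. B is the smallest and its size matches the tray. Next I'll confirm it in an enlarged crop and measure it.

```bash
python3 - <<'E'
from h import *
im=cv2.imread("pics/top0.png")
a=cv2.resize(im[182:240,205:257],None,fx=10,fy=10,interpolation=cv2.INTER_CUBIC)
cv2.imwrite("pics/c2.png",a)
g=cv2.cvtColor(im,cv2.COLOR_BGR2GRAY)
# plate: dark region, + disc
m=np.zeros_like(g);m[135:240,310:396]=(g[135:240,310:396]<45)*255
m=cv2.morphologyEx(m,cv2.MORPH_OPEN,np.ones((7,7)))
c=max(cv2.findContours(m,0,2)[0],key=cv2.contourArea)
W=np.array([ray("top",p,50)[:2] for p in c.reshape(-1,2)],np.float32)
print("plate",cv2.minAreaRect(W))
m=np.zeros_like(g);m[165:207,330:375]=(g[165:207,330:375]>140)*255
m=cv2.morphologyEx(m,cv2.MORPH_OPEN,np.ones((13,13)))
c=max(cv2.findContours(m,0,2)[0],key=cv2.contourArea)
W=np.array([ray("top",p,50)[:2] for p in c.reshape(-1,2)],np.float32)
print("disc",cv2.minEnclosingCircle(W), cv2.fitEllipse(W))
# tongue front corners + bright outline
for n,p,z in (("FL",(294,193),3),("FR",(349,197),3),("cRL",(277,314),18),("cRR",(331,318),18),("cFL",(285,241),18),("cFR",(340,246),18)):
    print(n,ray("top",(p[0]/2.8+120,p[1]/2.8+120),z).round(1))
E
```

```text
plate ((570.550048828125, -57.9637451171875), (235.1779022216797, 174.65496826171875), 4.795202732086182)
disc ((571.071533203125, -57.18052291870117), 50.3951416015625) ((569.8323364257812, -57.14773941040039), (96.73342895507812, 98.26839447021484), 102.87593078613281)
FL [578.2 319.9   3. ]
FR [572.3 261.    3. ]
cRL [449.4 332.7  18. ]
cRR [443.8 276.4  18. ]
cFL [525.4 324.9  18. ]
cFR [518.6 267.1  18. ]
```

View pics/c2.png

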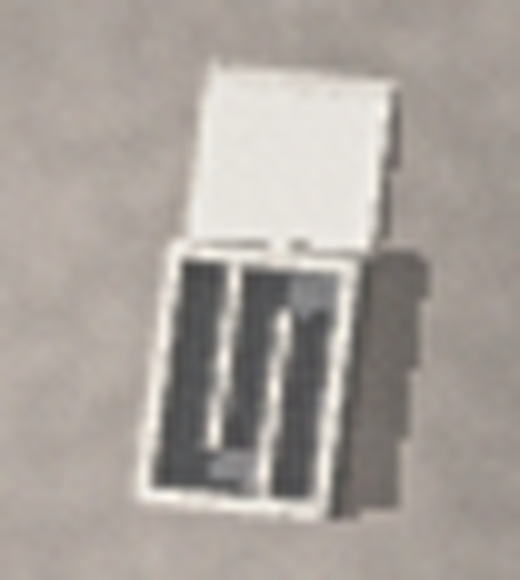

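Confirmed: B is the tray. It is about 132 x 57 mm, with its chamber toward the robot and its tongue pointing away. In the top image the tongue corners are at about (226,189) and (245,190), and the chamber's rear corners at (219,231) and (237,234).

```bash
cat >> h.py <<'E'
from scipy.optimize import least_squares
from scipy.spatial.transform import Rotation as Rt
TM=np.array([[94,28,3],[94,-28,3],[38,28,18],[38,-28,18],[-38,28,18],[-38,-28,18]],float)
def fit(n,px,M,z0,x0):
    def w(q): 
        c,s=np.cos(q[2]),np.sin(q[2]);return np.c_[q[0]+c*M[:,0]-s*M[:,1],q[1]+s*M[:,0]+c*M[:,1],M[:,2]+z0]
    r=least_squares(lambda q:(proj(n,w(q))-px).ravel(),x0,x_scale=[1,1,.01]);return r.x,np.round(r.fun.reshape(-1,2),1).tolist()
E
python3 - <<'E'
from h import *
px=np.array([(212,65),(399,80),(177,242),(360,256),(138,495),(324,518)])
px=(px+.5)/10-.5+[205,182]
x,r=fit("top",px,TM,0,[480,300,-.1]);print(x.round(3),r)
im=cv2.imread("pics/top0.png")
cv2.imwrite("pics/c3.png",cv2.resize(im[137:238,310:396],None,fx=5.9,fy=5.9,interpolation=cv2.INTER_CUBIC))
im=cv2.imread("pics/scene0.png")
cv2.imwrite("pics/c4.png",cv2.resize(im[175:249,260:420],None,fx=5,fy=5,interpolation=cv2.INTER_CUBIC))
s=arm.state();print(Rt.from_quat(np.r_[s["orientation"][1:],s["orientation"][0]]).as_matrix().round(3))
E
```

```text
[ 4.85611e+02  3.01958e+02 -1.33000e-01] [[0.1, -0.6], [-0.1, -0.1], [-0.4, -0.2], [0.2, 0.4], [-0.1, 0.4], [0.3, 0.1]]
[[ 0.344  0.939  0.   ]
 [ 0.939 -0.344  0.   ]
 [ 0.     0.    -1.   ]]
```

View pics/c3.png

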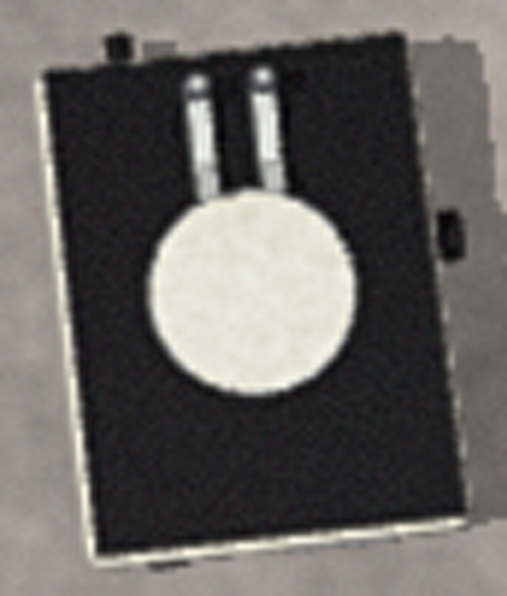

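View pics/c4.png

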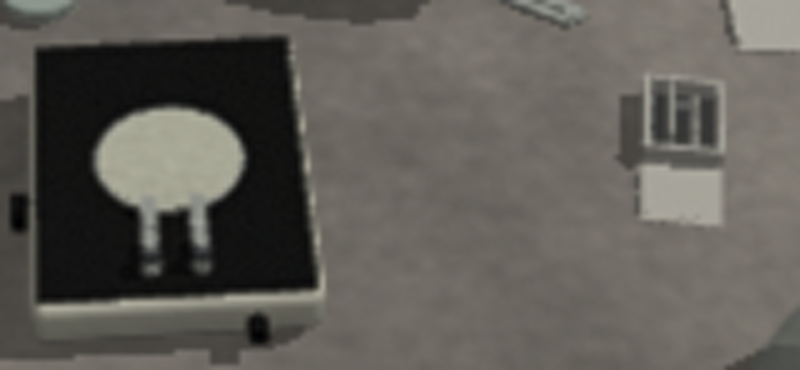

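```bash
python3 - <<'E'
from h import *
PM=np.array([[120,90,0],[120,-90,0],[-120,90,0],[-120,-90,0]],float)
f=lambda p,s,o:(np.array(p)+.5)/s-.5+o
print("plate top",*fit("top",f([(46,72),(404,36),(95,553),(466,517)],5.9,[310,137]),PM,50,[570,-57,.08]))
print("plate scene",*fit("scene",f([(318,288),(37,300),(288,38),(36,50)],5,[260,175]),PM,50,[570,-57,.08]))
print("tray scene",*fit("scene",f([(723,226),(639,222),(724,150),(641,148),(723,82),(646,74)],5,[260,175]),TM,0,[485,300,-.1]))
# disc in scene
im=cv2.imread("pics/scene0.png");g=cv2.cvtColor(im,cv2.COLOR_BGR2GRAY)
print("posts top",[ray("top",p,73).round(1).tolist() for p in f([(197,83),(263,77)],5.9,[310,137])])
print("posts scene",[ray("scene",p,73).round(1).tolist() for p in f([(201,251),(151,254)],5,[260,175])])
print("disc top",ray("top",f((252,292),5.9,[310,137]),50), "scene",ray("scene",f((170,158),5,[260,175]),50))
E
```

```text
plate top [ 5.69755432e+02 -5.79341742e+01  7.55602629e-02] [[-0.5, -0.5], [0.6, -0.7], [-0.4, 0.8], [0.3, 0.3]]
plate scene [ 5.74365952e+02 -5.53343651e+01  8.11645963e-02] [[0.5, -0.1], [-0.5, 0.4], [0.3, -0.1], [-0.2, -0.4]]
tray scene [ 4.87589383e+02  3.04616450e+02 -1.24620920e-01] [[-0.1, 0.2], [0.2, -0.7], [0.0, 0.9], [0.5, -0.3], [-0.2, -0.1], [-0.4, 0.0]]
posts top [[667.9, -33.4, 73.0], [669.9, -65.2, 73.0]]
posts scene [[677.8, -31.4, 73.0], [680.8, -62.7, 73.0]]
disc top [569.2695026  -57.72960817  50.        ] scene [571.11308716 -55.41285321  50.        ]
```

```bash
cat >> h.py <<'E'
def go(p,heading,base=None):
    "heading: tray heading (rad) ; tool x = tray +y. prints slide,spin from present pose"
    s=arm.state();q=s["orientation"];R=Rt.from_quat(np.r_[q[1:],q[0]]).as_matrix()
    d=R.T@(np.array(p,float)-s["tool_pos"])
    yaw=np.arctan2(R[1,0],R[0,0]);dy=(heading+np.pi/2-yaw+np.pi)%(2*np.pi)-np.pi
    print("slide",d.round(1),"spin",round(-dy,3),"| pos",s["tool_pos"].round(1),"head",round(yaw-np.pi/2,4),"tilt",R[:,2].round(4),"F",s["contact_force"].round(1),"M",s["torque"].round(2),"w",round(s["grip_width"],1),"t",round(s["t"],2))
E
python3 -c "
from h import *
go([486.5,303,130],-.13)"
```

```text
slide [-198.3  352.7  101.3] spin -0.221 | pos [223.4 610.4 231.3] head -0.3508 tilt [ 1.e-04  0.e+00 -1.e+00] F [0.4 0.3 0.2] M [-0.04  0.04 -0.  ] w 85.6 t 0.5
```

Call:
apply_moves(
  slide=[
    [-20, 36, 10],
    [-43, 76, 20],
    [-66, 116, 30],
    [-88, 156, 40],
    [-110, 194, 50],
  ],
  spin=[-0.04, -0.08, -0.12, -0.17, -0.221],
)

```text
t: 1.0
tool_pos: [369.1, 438.8, 181.3]
orientation: [0.0, 0.751, 0.66, 0.0]
contact_force: [1.1, 0.7, 0.1]
grip_width: 85.6
```

```bash
python3 -c "
from h import *
go([486.5,303,130],-.13)"
```

```text
slide [-119.8  133.7   51.3] spin 0.002 | pos [369.1 438.8 181.3] head -0.1281 tilt [ 7.e-04  6.e-04 -1.e+00] F [1.1 0.7 0.1] M [ 0.03 -0.05  0.  ] w 85.6 t 1.0
```

Call:
apply_moves(
  slide=[
    [-27, 30, 12],
    [-57, 62, 24],
    [-87, 96, 37],
    [-107, 120, 46],
    [-119.5, 133.5, 51],
  ],
  spin=[0, 0, 0, 0, 0],
)

```text
t: 1.5
tool_pos: [486.8, 301.1, 129.7]
orientation: [0.001, 0.753, 0.658, -0.0]
contact_force: [0.0, -0.7, -1.1]
grip_width: 85.3
```

```bash
python3 -c "
from h import *
go([486.5,303,0],-.13)
save('top','t1.png',(190,160,270,250),8)
save('scene','s1.png',(340,100,480,240),5)
go([486.5,303,0],-.13)"
```

```text
slide [  2.1  -0.6 129.6] spin -0.004 | pos [486.8 301.1 129.7] head -0.1343 tilt [ 3.0e-04 -1.5e-03 -1.0e+00] F [ 0.  -0.7 -1.1] M [0.04 0.03 0.01] w 85.3 t 1.5
slide [  2.2  -0.3 129.6] spin -0.006 | pos [486.5 301.  129.6] head -0.1358 tilt [-1.0e-04 -2.1e-03 -1.0e+00] F [ 0.6 -0.6  0.2] M [-0.01  0.07 -0.01] w 85.7 t 1.6
```

View pics/s1.png

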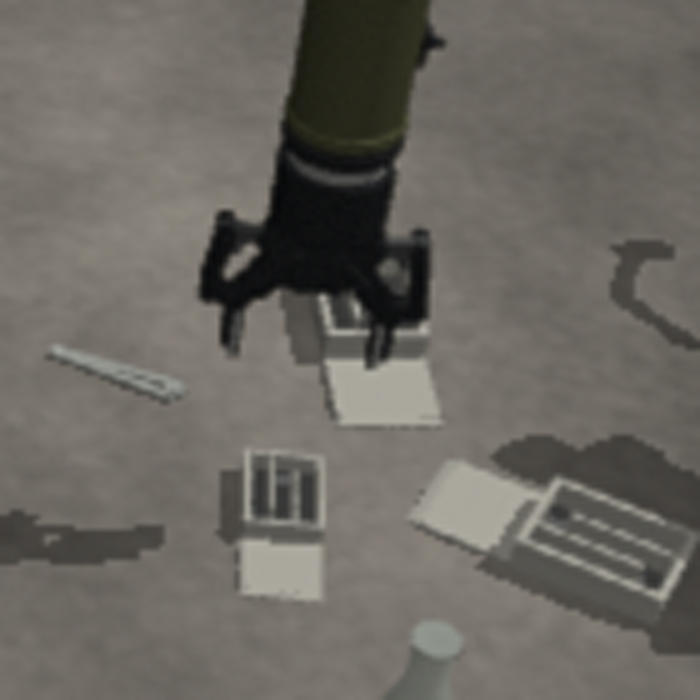

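View pics/t1.png

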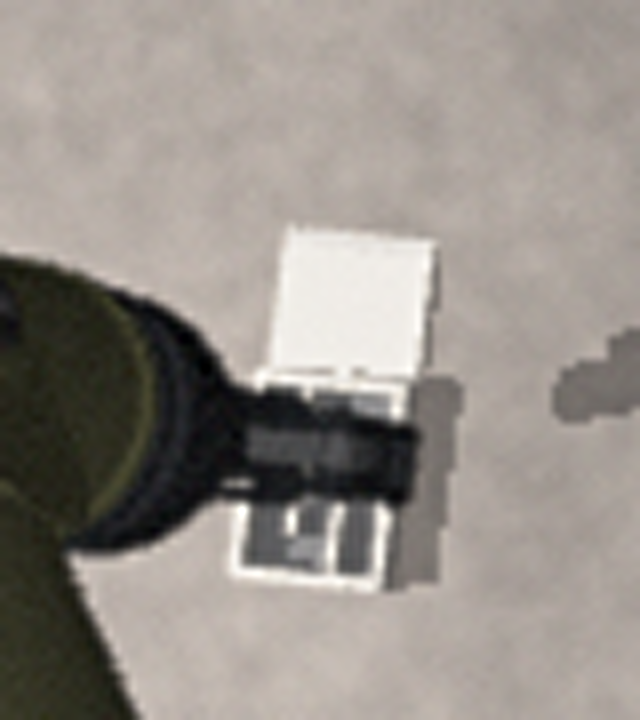

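Tray B is under the open jaw, with its tongue corners at about (226,189) and (244,190) in the top image. Both fingers straddle the chamber. Descending.

Call:
apply_moves(
  slide=[
    [1, 0, 35],
    [2, 0, 75],
    [2, 0, 105],
    [2, 0, 120],
    [2, 0, 127],
  ],
  spin=[0, -0.003, -0.003, -0.003, -0.003],
)

```text
t: 2.1
tool_pos: [483.6, 307.6, 2.3]
orientation: [-0.0, 0.75, 0.662, -0.001]
contact_force: [0.7, 0.6, 0.2]
grip_width: 85.3
```

Call:
apply_moves(
  slide=[
    [0, 0, 0],
    [0, 0, 0],
    [0, 0, 0],
    [0, 0, 0],
    [0, 0, 0],
  ],
  spin=[0, 0, 0, 0, 0],
  jaw=1,
)

```text
t: 2.6
tool_pos: [486.5, 307.9, 5.5]
orientation: [0.0, 0.75, 0.661, 0.002]
contact_force: [-0.1, -0.4, 6.4]
grip_width: 53.9
```

```bash
python3 -c "
from h import *
save('top','t2.png',(190,160,270,250),8)
save('scene','s2.png',(370,160,450,230),9)
go([486.5,303,0],-.13)"
```

```text
slide [-4.8  0.6  5.5] spin 0.003 | pos [486.5 307.9   5.5] head -0.1268 tilt [ 0.0032  0.0026 -1.    ] F [0.3 0.3 6.9] M [-0.05  0.05 -0.  ] w 54.0 t 2.7
```

View pics/s2.png

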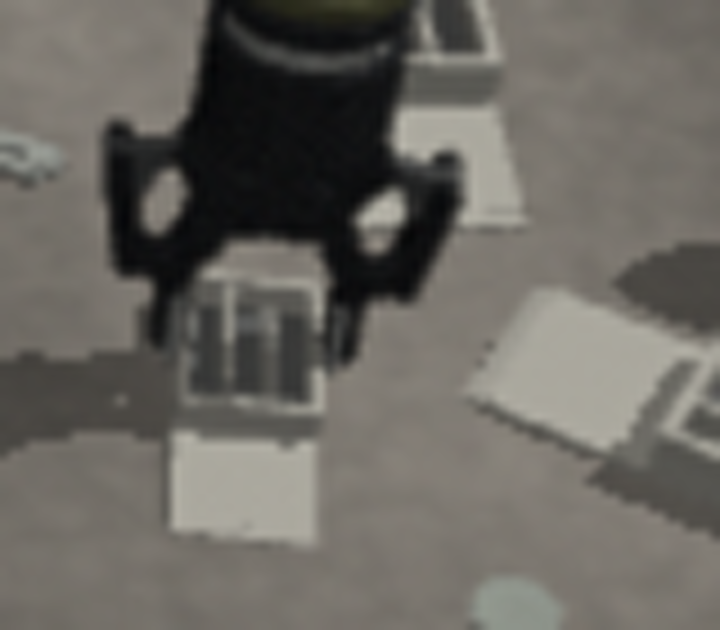

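View pics/t2.png

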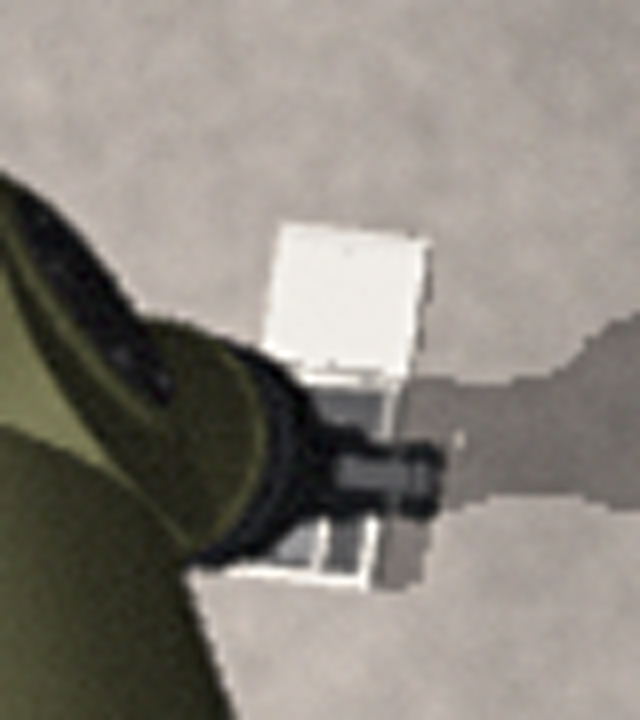

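```bash
python3 -c "
from h import *
h=-.127
for x in(-11,11):
 for y in(30,38):
  for z in(0,5,10):
   P=[486.5+x*np.cos(h)-y*np.sin(h),307.9+x*np.sin(h)+y*np.cos(h),z]
   p=proj('scene',P)[0]; print(x,y,z,((p-[370,160]+.5)*9-.5).round())
"
```

```text
-11 30 0 [318. 359.]
-11 30 5 [320. 350.]
-11 30 10 [322. 341.]
-11 38 0 [338. 361.]
-11 38 5 [340. 352.]
-11 38 10 [342. 343.]
11 30 0 [319. 397.]
11 30 5 [321. 388.]
11 30 10 [322. 379.]
11 38 0 [339. 399.]
11 38 5 [341. 390.]
11 38 10 [343. 381.]
```

The measured forces and the projection both suggest the fingertips sit about 11 mm up, so they grip only the upper part of the wall. I'll regrasp about 5 mm lower.

Call:
apply_moves(
  slide=[
    [0, 0, 0],
    [0, 0, 0],
    [0, 0, 0],
    [0, 0, 2],
    [0, 0, 4],
  ],
  spin=[0, 0, 0, 0, 0],
  jaw=0,
)

```text
t: 3.2
tool_pos: [484.8, 306.6, -1.0]
orientation: [-0.0, 0.75, 0.661, -0.0]
contact_force: [-0.4, -0.4, 0.6]
grip_width: 85.4
```

```bash
python3 -c "
from h import *
go([486.5,303,0],-.13)"
```

```text
slide [-3.4  2.1 -1. ] spin 0.003 | pos [484.8 306.6  -1. ] head -0.1268 tilt [-2.e-04 -1.e-04 -1.e+00] F [-0.4 -0.4  0.6] M [ 0.03 -0.02 -0.02] w 85.4 t 3.2
```

Call:
apply_moves(
  slide=[
    [0, 1, 2],
    [0, 1, 2],
    [0, 1, 2],
    [0, 1, 2],
    [0, 1, 2],
  ],
  spin=[0, 0, 0, 0, 0],
  jaw=1,
)

```text
t: 3.7
tool_pos: [486.0, 306.5, -2.7]
orientation: [0.0, 0.75, 0.661, 0.0]
contact_force: [0.9, 1.2, -0.4]
grip_width: 54.9
```

Call:
apply_moves(
  slide=[
    [0, 0, 0],
    [0, 0, 0],
    [0, 0, 0],
  ],
  spin=[0, 0, 0],
)

```text
t: 4.0
tool_pos: [486.0, 306.6, -2.6]
orientation: [0.0, 0.75, 0.661, 0.0]
contact_force: [0.4, 0.1, -0.5]
grip_width: 55.0
```

```bash
python3 -c "
from h import *
save('top','t3.png',(190,160,270,250),8)
save('scene','s3.png',(370,160,450,230),9)
go([486.5,303,0],-.13)"
```

```text
slide [-3.5  0.9 -2.7] spin 0.003 | pos [486.  306.6  -2.7] head -0.1268 tilt [ 2.e-04  1.e-04 -1.e+00] F [ 0.5 -0.3  0.7] M [-0.03 -0.12  0.01] w 54.6 t 4.1
```

View pics/s3.png

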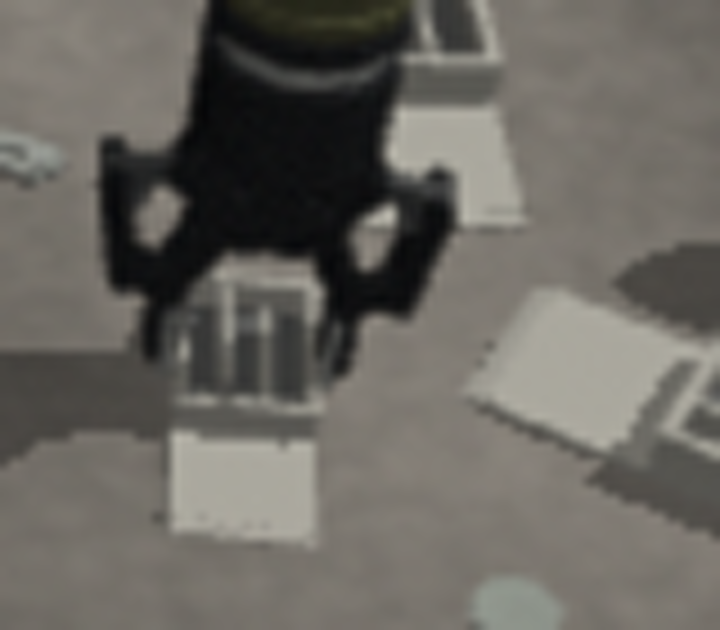

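Call:
apply_moves(
  slide=[
    [0, 0, -10],
    [0, 0, -40],
    [0, 0, -75],
    [0, 0, -100],
    [0, 0, -110],
  ],
  spin=[0, 0, 0, 0, 0],
)

```text
t: 4.6
tool_pos: [487.4, 307.5, 110.9]
orientation: [0.0, 0.751, 0.661, 0.003]
contact_force: [-0.5, -0.4, -0.5]
grip_width: 54.6
```

```bash
python3 -c "
from h import *
go([511.2,-61.8,107.4],.08)
save('scene','s4.png',(340,100,480,240),5)
"
```

```text
slide [-363.3   70.3    2.4] spin -0.207 | pos [487.4 307.5 110.9] head -0.1269 tilt [ 0.0041  0.0032 -1.    ] F [-0.5 -0.4 -0.5] M [ 0.05 -0.05 -0.03] w 54.6 t 4.6
```

View pics/s4.png

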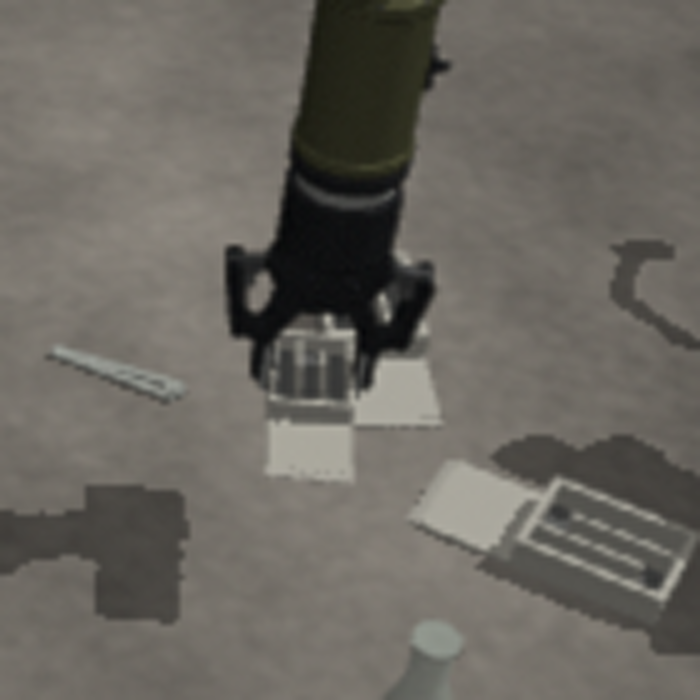

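Tray is held and lifted level; its tongue edge is at about (395-411,196) in the scene image. Moving to the stage.

Call:
apply_moves(
  slide=[
    [-30, 6, 0],
    [-75, 15, 0],
    [-122, 24, 0],
    [-168, 33, 0],
    [-210, 41, 0],
  ],
  spin=[-0.02, -0.05, -0.09, -0.13, -0.16],
)

```text
t: 5.15
tool_pos: [498.8, 90.4, 106.0]
orientation: [-0.0, 0.695, 0.719, -0.001]
contact_force: [0.2, 0.8, -0.9]
grip_width: 54.5
```

```bash
python3 -c "
from h import *
go([511.2,-61.8,107.4],.08)
"
```

```text
slide [-152.6    7.2   -1.3] spin -0.046 | pos [498.8  90.4 106. ] head 0.034 tilt [-2.2e-03 -9.0e-04 -1.0e+00] F [ 0.2  0.8 -0.9] M [-0.   -0.08 -0.  ] w 54.5 t 5.15
```

Call:
apply_moves(
  slide=[
    [-42, 2, 0],
    [-85, 4, 0],
    [-122, 6, 0],
    [-144, 7, 0],
    [-152, 7, 0],
  ],
  spin=[-0.01, -0.025, -0.04, -0.046, -0.046],
)

```text
t: 5.65
tool_pos: [511.0, -61.8, 106.2]
orientation: [-0.0, 0.68, 0.733, -0.001]
contact_force: [0.4, 0.2, -1.3]
grip_width: 54.5
```

Call:
apply_moves(
  slide=[
    [0, 0, 0],
    [0, 0, 0],
  ],
  spin=[0, 0],
)

```text
t: 5.85
tool_pos: [511.7, -56.9, 106.7]
orientation: [-0.001, 0.678, 0.735, -0.0]
contact_force: [-0.2, 0.4, -1.0]
grip_width: 54.7
```

```bash
python3 -c "
from h import *
go([511.2,-61.8,107.4],.08)
save('scene','s5.png',(240,140,360,250),6)
save('top','t5.png',(300,130,400,240),6)
go([511.2,-61.8,107.4],.08)
"
```

```text
slide [-4.9 -0.9 -0.7] spin 0.001 | pos [511.7 -56.9 106.7] head 0.0809 tilt [-1.3e-03  8.0e-04 -1.0e+00] F [-0.2  0.4 -1. ] M [ 0.03 -0.02  0.02] w 54.7 t 5.85
slide [-5.2 -1.2 -0.4] spin 0.002 | pos [512.  -56.6 107. ] head 0.0821 tilt [-6.e-04  7.e-04 -1.e+00] F [-0.   0.1 -1.2] M [ 0.   -0.01  0.04] w 54.5 t 5.95
```

View pics/s5.png

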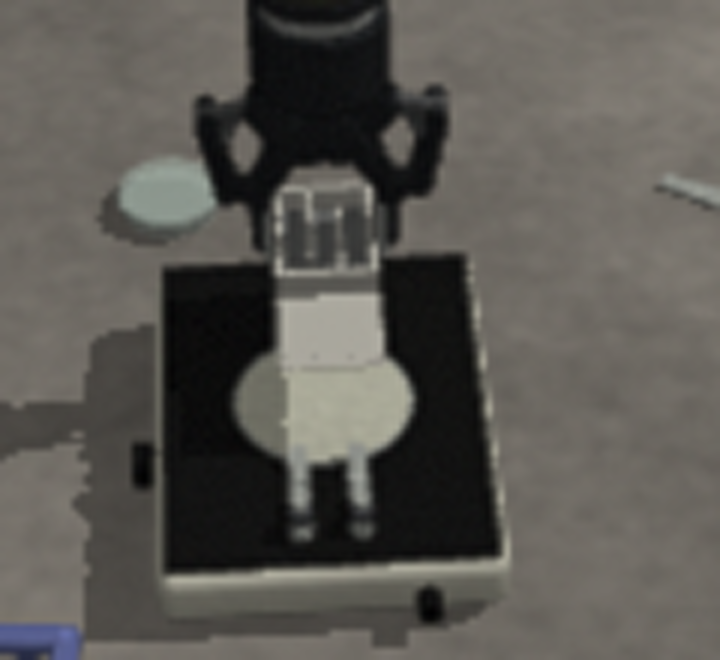

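View pics/t5.png

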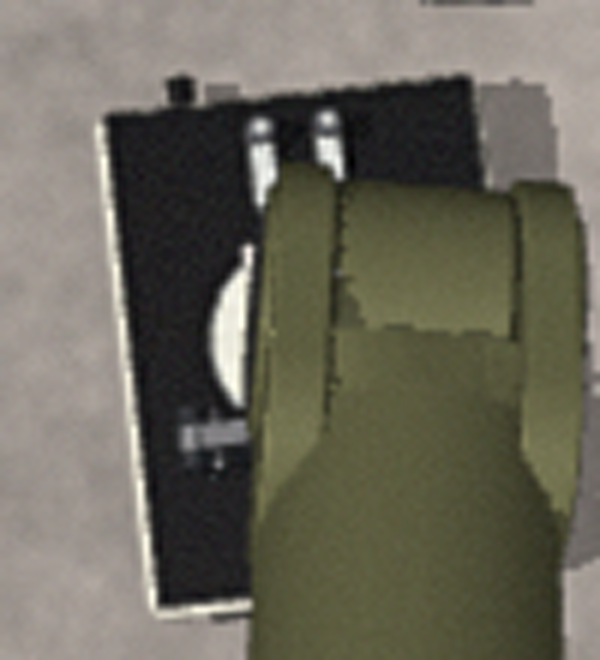

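Tray is over the front half of the plate; tongue edge at scene (286-304,201), posts at (290,227) and (300,227). Lowering to about 8 mm above the plate, then I'll measure.

Call:
apply_moves(
  slide=[
    [-2, 0, 10],
    [-4, -1, 25],
    [-5, -1, 38],
    [-5, -1, 46],
    [-5, -1, 50],
  ],
  spin=[0, 0, 0, 0, 0],
)

```text
t: 6.45
tool_pos: [510.8, -63.4, 56.0]
orientation: [-0.001, 0.678, 0.735, -0.001]
contact_force: [-0.0, -0.0, -0.9]
grip_width: 54.8
```

Call:
apply_moves(
  slide=[
    [0, 0, 0],
    [0, 0, 0],
    [0, 0, 0],
  ],
  spin=[0, 0, 0],
)

```text
t: 6.75
tool_pos: [512.1, -63.7, 57.9]
orientation: [0.0, 0.679, 0.735, 0.0]
contact_force: [0.2, -0.3, -1.2]
grip_width: 55.0
```

```bash
python3 -c "
from h import *
go([511.2,-61.8,55.4],.08)
save('scene','s6.png',(255,160,335,245),8)
go([511.2,-61.8,55.4],.08)
"
```

```text
slide [ 1.9 -0.7  2.5] spin -0.001 | pos [512.1 -63.7  57.9] head 0.0792 tilt [ 1.2e-03  1.0e-04 -1.0e+00] F [ 0.2 -0.3 -1.2] M [ 0.03 -0.03  0.01] w 55.0 t 6.75
slide [ 2.  -0.7  2.5] spin -0.001 | pos [512.  -63.7  57.9] head 0.0792 tilt [ 1.2e-03  2.0e-04 -1.0e+00] F [ 0.6 -1.  -1. ] M [-0.04  0.04  0.02] w 54.9 t 6.8
```

View pics/s6.png

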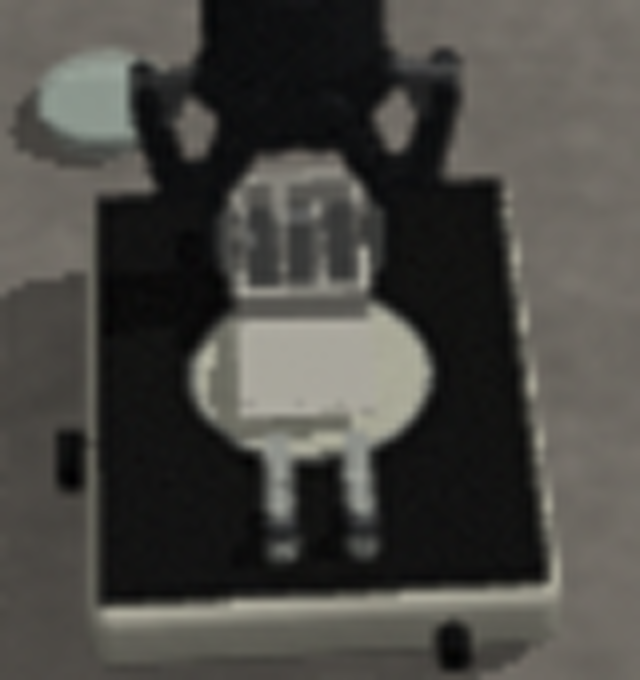

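```bash
python3 -c "
from h import *
im=arm.read_camera('scene')[:,:,::-1]
c=cv2.resize(im[185:235,275:315],None,fx=14,fy=14,interpolation=cv2.INTER_CUBIC).astype(float)
c=np.clip((c-60)*1.9,0,255).astype(np.uint8)
cv2.imwrite('pics/s7.png',cv2.resize(c,(480,600)))
"
```

```text
(no output)
```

View pics/s7.png

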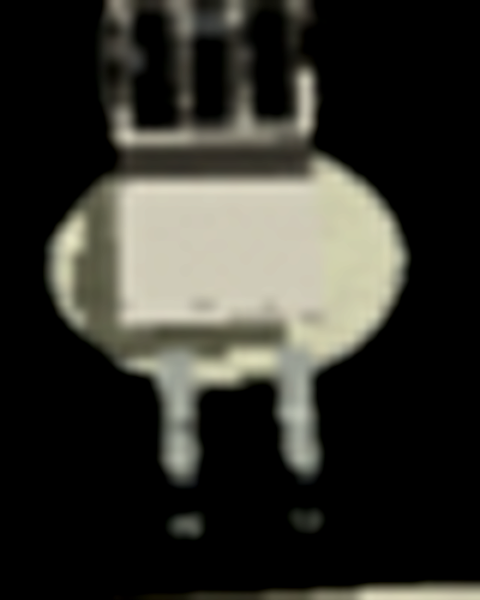

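```bash
python3 -c "
from h import *
f=lambda p:(np.array(p)+.5)/12-.5+[275,185]
x,r=fit('scene',f([(322,317),(120,325),(313,130),(114,134)]),TM[:4],60.5,[512,-62,.08]);print(x,r)
S=np.array([574.4,-55.3]);h=.081
S2=np.array([572.5,-55.4])
d=x[:2]-S2;print('rel to stage',d@[np.cos(h),np.sin(h)],d@[-np.sin(h),np.cos(h)],x[2]-h)
# toes relative
for p in f([(176,352),(295,352)]):
  w=ray('scene',p,61)[:2];d=w-S2;print('toe',d@[np.cos(h),np.sin(h)],d@[-np.sin(h),np.cos(h)])
for p in f([(185,525),(307,520)]):
  w=ray('scene',p,73)[:2];d=w-S2;print('post',d@[np.cos(h),np.sin(h)],d@[-np.sin(h),np.cos(h)])
"
```

```text
[ 5.13287740e+02 -6.21748251e+01  6.62152807e-02] [[0.1, -0.3], [-0.2, -0.4], [0.1, 0.2], [-0.1, 0.5]]
rel to stage -59.566281794494145 -1.9616622360620468 -0.014784719299505436
toe 44.626930081693224 -15.93366024953944
toe 46.750554712261206 16.241209282751218
post 119.70501910470293 -15.956683987319286
post 120.06113628320438 15.702318535931504
```

The scene fit puts the tray 59.6 mm ahead of home and 2 mm too far to the right, with heading within 1 degree. The toes reproduce at (45, +-16). I'll shift 2 mm left and set the tray down.

Call:
apply_moves(
  slide=[
    [1, 0, 3],
    [2, 0, 6],
    [2, 0, 8],
    [2, 0, 9],
    [2, 0, 10],
  ],
  spin=[0, 0, 0, 0, 0],
)

```text
t: 7.35
tool_pos: [511.3, -61.7, 47.3]
orientation: [-0.0, 0.679, 0.735, -0.0]
contact_force: [-3.9, -0.0, 8.4]
grip_width: 54.6
```

```bash
python3 -c "
from h import *
go([512,-62,47.4],.081)
"
```

```text
slide [-0.4  0.7 -0.1] spin -0.002 | pos [511.3 -61.7  47.3] head 0.0792 tilt [-3.e-04  1.e-04 -1.e+00] F [-3.9 -0.   8.4] M [-0.07  0.68  0.03] w 54.6 t 7.35
```

Call:
apply_moves(
  slide=[
    [0, 0, 1],
    [0, 0, 2],
    [0, 0, 2],
  ],
  spin=[0, 0, 0],
)

```text
t: 7.65
tool_pos: [511.3, -61.7, 47.3]
orientation: [-0.001, 0.679, 0.735, 0.0]
contact_force: [-7.0, 1.2, 14.9]
grip_width: 54.5
```

```bash
python3 -c "
from h import *
go([512,-62,47.4],.081)
"
```

```text
slide [-0.3  0.6 -0.1] spin -0.002 | pos [511.3 -61.7  47.3] head 0.0791 tilt [-6.e-04  8.e-04 -1.e+00] F [-7.   1.2 14.9] M [-0.02  1.48 -0.01] w 54.5 t 7.65
```

Contact with the plate at TCP z 47.3, as expected (tray flat). Easing the press to about 8 N and sliding forward.

Call:
apply_moves(
  slide=[
    [0, 3, -2],
    [0, 7, -2],
    [0, 12, -2],
    [0, 17, -2],
    [0, 22, -2],
  ],
  spin=[0, 0, 0, 0, 0],
)

```text
t: 8.15
tool_pos: [533.7, -60.0, 47.3]
orientation: [-0.0, 0.679, 0.735, -0.0]
contact_force: [-2.5, 0.6, 2.9]
grip_width: 54.6
```

```bash
python3 -c "
from h import *
go([571,-57,47.4],.081)
im=arm.read_camera('scene')[:,:,::-1]
c=cv2.resize(im[185:235,275:315],None,fx=12,fy=12,interpolation=cv2.INTER_CUBIC).astype(float)
cv2.imwrite('pics/s8.png',np.clip((c-40)*1.6,0,255).astype(np.uint8))
"
```

```text
slide [ 0.  37.4 -0.1] spin -0.002 | pos [533.7 -60.   47.3] head 0.0793 tilt [-3.e-04 -1.e-04 -1.e+00] F [-2.5  0.6  2.9] M [-0.06  0.36 -0.04] w 54.6 t 8.15
```

View pics/s8.png

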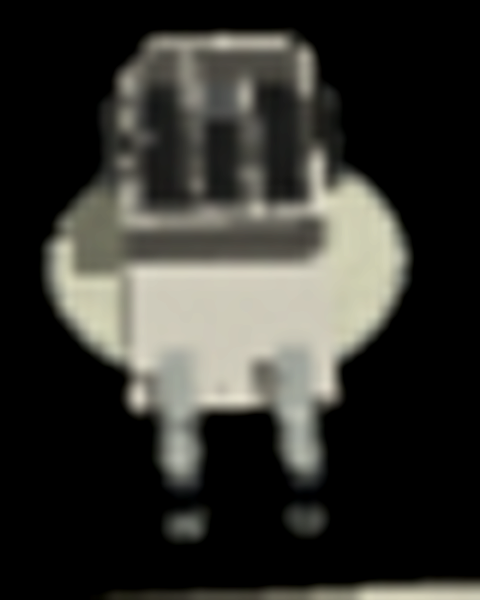

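The tongue (edge at crop y 405) has passed under both toe tips and is centred: 30 px outside one clip, 28 px outside the other. Continuing.

Call:
apply_moves(
  slide=[
    [0, 4, 1],
    [0, 9, 1],
    [0, 14, 1],
    [0, 19, 1],
    [0, 24, 1],
  ],
  spin=[0, 0, 0, 0, 0],
)

```text
t: 8.7
tool_pos: [556.1, -58.9, 47.3]
orientation: [-0.001, 0.679, 0.734, -0.001]
contact_force: [-9.0, -0.8, 13.3]
grip_width: 54.3
```

```bash
python3 -c "
from h import *
go([571,-57,47.4],.081)
"
```

```text
slide [ 0.7 15.  -0.2] spin -0.002 | pos [556.1 -58.9  47.3] head 0.0785 tilt [-3.1e-03 -1.0e-04 -1.0e+00] F [-9.  -0.8 13.3] M [-0.33  1.74 -0.07] w 54.3 t 8.7
```

Call:
apply_moves(
  slide=[
    [0, 2, 0.5],
    [0, 4, 0.5],
    [0, 6, 0.5],
    [0, 8, 0.5],
  ],
  spin=[0, 0, 0, 0],
)

```text
t: 9.1
tool_pos: [563.9, -58.4, 47.2]
orientation: [-0.001, 0.679, 0.734, -0.001]
contact_force: [-9.7, -0.9, 16.6]
grip_width: 54.7
```

```bash
python3 -c "
from h import *
go([571,-57,47.4],.081)
im=arm.read_camera('scene')[:,:,::-1]
c=cv2.resize(im[185:235,275:315],None,fx=12,fy=12,interpolation=cv2.INTER_CUBIC).astype(float)
cv2.imwrite('pics/s9.png',np.clip((c-40)*1.6,0,255).astype(np.uint8))
"
```

```text
slide [ 0.8  7.1 -0.2] spin -0.003 | pos [563.9 -58.4  47.2] head 0.0785 tilt [-3.2e-03 -1.0e-04 -1.0e+00] F [-9.7 -0.9 16.6] M [-0.37  1.98 -0.05] w 54.7 t 9.1
```

View pics/s9.png

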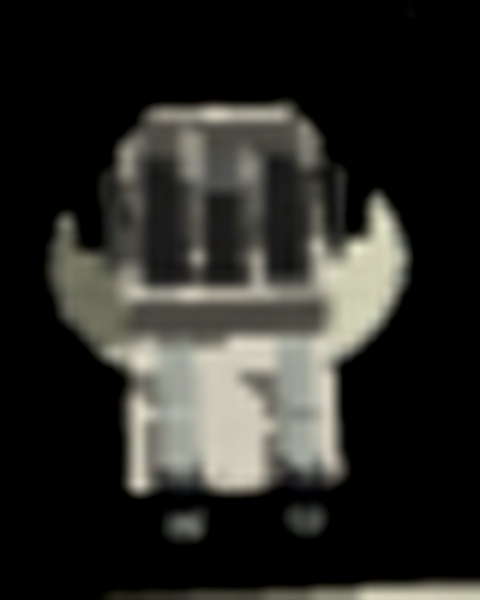

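Tongue is under both clips with its edge at about crop y 490, nearly at the posts. Creeping forward until the force rises.

Call:
apply_moves(
  slide=[
    [0, 1, 0],
    [0, 2, 0],
    [0, 3, 0],
    [0, 4, 0],
    [0, 4, 0],
  ],
  spin=[0, 0, 0, 0, 0],
)

```text
t: 9.65
tool_pos: [568.1, -58.1, 47.3]
orientation: [-0.001, 0.679, 0.734, -0.001]
contact_force: [-8.4, -1.0, 15.0]
grip_width: 55.1
```

```bash
python3 -c "
from h import *
go([571,-57,47.4],.081)
"
```

```text
slide [ 0.8  3.  -0.1] spin -0.003 | pos [568.1 -58.1  47.3] head 0.0785 tilt [-2.7e-03 -1.0e-04 -1.0e+00] F [-8.4 -1.  15. ] M [-0.38  1.84 -0.01] w 55.1 t 9.65
```

Call:
apply_moves(
  slide=[
    [0, 1, 0],
    [0, 2, 0],
    [0, 2, 0],
  ],
  spin=[0, 0, 0],
)

```text
t: 9.95
tool_pos: [569.8, -58.0, 47.3]
orientation: [-0.001, 0.679, 0.734, -0.001]
contact_force: [-9.7, -0.2, 15.8]
grip_width: 55.0
```

```bash
python3 -c "
from h import *
go([571,-57,47.4],.081)
"
```

```text
slide [ 0.9  1.3 -0.2] spin -0.002 | pos [569.8 -58.   47.3] head 0.0785 tilt [-3.3e-03 -1.0e-04 -1.0e+00] F [-9.7 -0.2 15.8] M [-0.4   2.02 -0.01] w 55.0 t 9.95
```

Call:
apply_moves(
  slide=[
    [0, 1, 0],
    [0, 2, 0],
    [0, 2, 0],
  ],
  spin=[0, 0, 0],
)

```text
t: 10.25
tool_pos: [570.1, -57.9, 47.2]
orientation: [-0.003, 0.679, 0.734, -0.002]
contact_force: [-14.7, -1.0, 20.4]
grip_width: 54.8
```

Call:
apply_moves(
  slide=[
    [0, 1, 0],
    [0, 2, 0],
    [0, 2, 0],
  ],
  spin=[0, 0, 0],
)

```text
t: 10.55
tool_pos: [570.2, -57.9, 47.2]
orientation: [-0.004, 0.679, 0.734, -0.004]
contact_force: [-21.1, -0.6, 25.6]
grip_width: 54.4
```

```bash
python3 -c "
from h import *
go([571,-57,47.4],.081)
"
```

```text
slide [ 0.9  0.8 -0.2] spin -0.003 | pos [570.2 -57.9  47.2] head 0.0784 tilt [-1.110e-02  3.000e-04 -9.999e-01] F [-21.1  -0.6  25.6] M [-0.54  3.94  0.04] w 54.4 t 10.55
```

The stop is met: TCP stalls at x = 570.2 while the push rises to 21 N. I'll relax the excess forward push a little (without moving off the posts), press down, and check.

Call:
apply_moves(
  slide=[
    [0, -1, 1],
    [0, -2, 2],
    [0, -2, 2],
    [0, -2, 2],
    [0, -2, 2],
  ],
  spin=[0, 0, 0, 0, 0],
)

```text
t: 11.05
tool_pos: [570.3, -57.9, 47.2]
orientation: [-0.003, 0.679, 0.734, -0.002]
contact_force: [-20.2, -0.2, 32.8]
grip_width: 54.9
```

```bash
python3 -c "
from h import *
go([571,-57,47.4],.081)
im=arm.read_camera('scene')[:,:,::-1]
c=cv2.resize(im[185:235,275:315],None,fx=12,fy=12,interpolation=cv2.INTER_CUBIC).astype(float)
cv2.imwrite('pics/s10.png',np.clip((c-20)*1.6,0,255).astype(np.uint8))
cv2.imwrite('pics/s10f.png',im)
save('top','t10.png',(300,130,400,240),6)
go([571,-57,47.4],.081)
"
```

```text
slide [ 0.9  0.8 -0.2] spin -0.002 | pos [570.3 -57.9  47.2] head 0.0785 tilt [-6.6e-03  7.0e-04 -1.0e+00] F [-20.2  -0.2  32.8] M [-0.42  3.98  0.06] w 54.9 t 11.05
slide [ 0.9  0.8 -0.2] spin -0.002 | pos [570.3 -57.9  47.2] head 0.0785 tilt [-6.7e-03  7.0e-04 -1.0e+00] F [-19.3  -0.4  32.3] M [-0.44  3.93  0.04] w 54.6 t 11.15
```

View pics/s10.png

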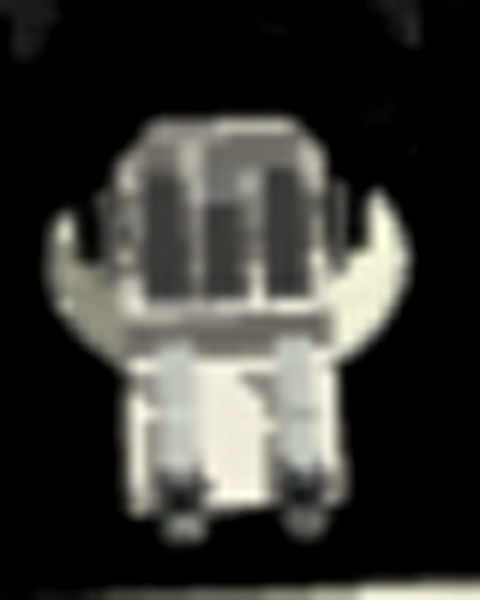

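View pics/s10f.png

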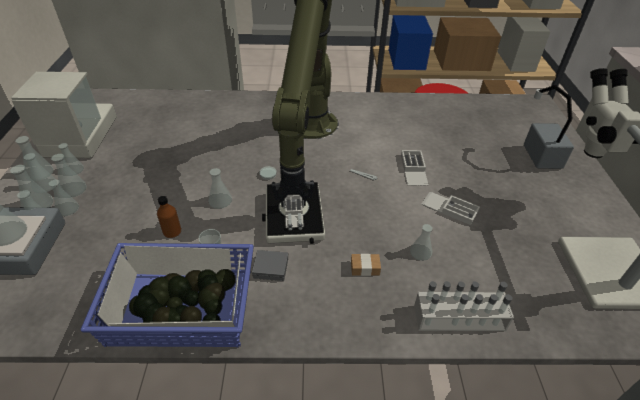

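Call:
apply_moves(
  slide=[
    [0, -1, 0],
    [0, -1.5, 0],
    [0, -1.5, 0],
    [0, -1.5, 0],
    [0, -1.5, 0],
  ],
  spin=[0, 0, 0, 0, 0],
)

```text
t: 11.65
tool_pos: [570.3, -58.0, 47.2]
orientation: [-0.001, 0.679, 0.734, -0.001]
contact_force: [-15.6, -0.5, 29.3]
grip_width: 54.5
```

```bash
python3 -c "
from h import *
go([571,-57,47.4],.081)
"
```

```text
slide [ 0.9  0.8 -0.2] spin -0.003 | pos [570.3 -58.   47.2] head 0.0785 tilt [-3.4e-03  5.0e-04 -1.0e+00] F [-15.6  -0.5  29.3] M [-0.37  3.17 -0.05] w 54.5 t 11.65
```

Call:
apply_moves(
  slide=[
    [0, 0, 0],
    [0, 0, 0],
    [0, 0, 0],
    [0, 0, 0],
    [0, 0, 0],
  ],
  spin=[0, 0, 0, 0, 0],
)

```text
t: 12.15
tool_pos: [570.3, -58.0, 47.2]
orientation: [-0.001, 0.679, 0.734, -0.001]
contact_force: [-15.2, -0.6, 29.0]
grip_width: 54.8
```

```bash
python3 -c "
from h import *
go([571,-57,47.4],.081)
f=lambda p:(np.array(p)+.5)/12-.5+[275,185]
M=TM[:4];x,r=fit('scene',f([(345,504),(130,513),(330,312),(122,316)]),M,50,[571,-57,.08]);print(x,r)
for l in('clip_left','clip_right','tray'):
  print(l,[(np.round(d['rect']).tolist(),round(d['confidence'],2)) for d in arm.spot_in('scene',l)])
"
```

```text
slide [ 0.9  0.8 -0.2] spin -0.003 | pos [570.3 -58.   47.2] head 0.0785 tilt [-3.5e-03  5.0e-04 -1.0e+00] F [-15.2  -0.6  29. ] M [-0.41  3.13  0.01] w 54.8 t 12.15
[ 5.73729424e+02 -5.67837250e+01  7.65041926e-02] [[-0.3, -0.3], [0.1, -0.2], [0.0, 0.0], [0.2, 0.5]]
clip_left []
clip_right []
tray [([423.0, 192.0, 478.0, 225.0], 0.73), ([284.0, 197.0, 304.0, 227.0], 0.63), ([404.0, 148.0, 429.0, 185.0], 0.6)]
```

```bash
python3 -c "
from h import *
print(arm.job_done())"
```

```text
the job is handed in; nothing more can be done
None
```

The white counting tray is home under both clips, and I handed the job in at 12 s with the gripper still holding it and pressing it flat on the plate.

I took the smallest of the three look-alike trays. The first grip sat too high on the walls, so I regripped about 5 mm lower. I then set the tray level in front of the clips and slid the tongue under both until the motion stalled at the posts, where the push rose from about 10 to 21 N. After that I eased the forward push slightly and added downward press.

**Last checks:**
- **Position:** the tool pose did not change over 0.5 s. The camera fit puts the tray within about 2 mm of home and in line with the stage to better than 0.3 degrees. Both clips lie on the tongue.
- **Force:** the downward press is 29 N, under the 60 N limit, with about 15 N still pushing toward the posts. The gripper tilts about 0.2 degrees, and the tray is still in the grip (opening about 55 mm).
- **Bystanders:** in the last scene picture, nothing else on the bench looks moved.

**Not confirmed:**
- **Clip lift angles:** these were not measured directly, because the detector did not find the clips in the final image.
- **Both posts touching:** I inferred this from the tray's heading and the stall, not from a direct view.
- **Calibration:** the two cameras disagreed by 2–5 mm in absolute position, so I judged the fit mainly relative to the stage in the scene camera.

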